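# Reset the tripped safety switch in the portable power box

### The job

The safety switch in the portable power box on the bench has tripped. Press the ribbed free edge of the box's top flap down until its push-push catch lets go, then take the finger away so that the flap springs up, and wait until it has swung right open and stays there. Then push the black switch lever inside right over to ON, away from the side with the two round sockets, and come away with the flap left standing open; only press and push: pick nothing up, and leave the box and the things around it where they are.

Things in the scene. Friction and masses are not known exactly. Their poses are not given: they have to be found in the camera images.
- power_box: portable power box, loose, 3.8 to 5.9 kg, grey, 200 mm (its x) by 220 mm (its y), 120 mm high. Origin: centre of its underside, on the bench. Its x points from the front with the two round capped sockets (16 mm proud, turned roughly to the robot) to the side where the top flap is hinged; z up. The flap covers an open bay, 156 x 136 mm, that holds a white safety switch
- hatch (a joint): flap angle, rad: 0 closed and latched, negative pressed in (stop at -0.05), positive open. A heart-cam push-push catch holds it against a spring. Press the free edge in 5 to 6 mm (about 4 N; down to the stop is harmless) and let go: it swings up by itself, damped, past 1.5 rad in 1.5 s, to 2.2 (leaning back) in 3 s, unless a finger above is in its way. Pressed fully down again it latches
- hatch_press (a point): where the flap is pressed: on its top, middle of four low ribs, 24 mm in from the free edge (the socket side), half-way along it; 128 mm above the bench when closed, 8 mm proud of the box, so the rim is not in the way. Moves with the flap. The flap is a flat light-grey cover, 144 mm (box x) by 130 mm (box y)
- hatch_hinge (a point): middle of the flap's hinge line, which is parallel to the box's y, 72 mm behind the box's centre and 114 mm above the bench; the free edge is 146 mm from it. A finger that pressed is out of the flap's way 110 mm higher, or towards the sockets. Open, the flap rises some 120 mm above this line; its catch tongue, 26 mm wide, sticks out 45 mm from its inner face near the free edge
- lever (a joint): angle of the safety switch's lever, rad: 0 = OFF (tripped), leaning 0.45 rad towards the socket side; 0.9 = ON, leaning 0.45 rad towards the hinge side. It snaps over centre: about 3 N at the tip along the box's +x, and beyond 0.45 rad it goes on by itself and stays
- lever_tip (a point): middle of the top end of the black lever, a paddle 30 mm wide (box y), 6 to 8 mm thick, in the middle of the bay. Its pivot lies 4 mm behind the box's centre, 81 mm above the bench; the tip is 28 mm from it, 106 mm above the bench when off or on. The switch face round it is 85 mm up; from the lever to the bay's front wall all is free above 97 mm once the flap is open; the bay's rim is at 122 mm
- cup_mid (a point): blue-grey enamel mug, 70 mm across, 78 mm high, with a handle; stands on the bench at the box's -y side, not to be disturbed. The point lies 39 mm above its underside
- tin_mid (a point): dull metal tin, 72 mm across, 80 mm high, stands on the bench at the box's +y side, not to be disturbed. The point is its centre
- rule_mid (a point): folded wooden rule, 22 x 204 x 16 mm, lies on the bench beside the box, between it and the mug, not to be disturbed. The point is its centre

How it is judged:
By the outcome, as a careful person would: the job done as asked, in the order asked, and still so for the second after the job is handed in, with the robot touching nothing.
It also fails if it takes over 40 s, if anything falls off the work surface, if the arm or the gripper's body presses on something with over 40 N, if the wrist force passes 120 N, or if a joint passes its speed limit or range.

### The arm

A 6-joint arm with a two-finger parallel gripper is mounted at the origin on the work surface; the furniture and walls round the work are solid. World frame = base frame: x ahead of the robot, y to its left, z up, the work surface at z = 0. Lengths are in m, angles in rad, forces in N, time in s.
With the tool pointing down it reaches from about 0.25 to 0.725 m from the base axis. Payload 4 kg.
Tool frame: the origin (TCP) lies at the very end of the fingers, on their centre line; the grasp point (between the pads) lies 19 mm behind it; x points along the fingers, z is the direction in which the jaws open and shut, and the axes are right-handed (so a half turn about x gives the same grasp; the last joint's range is limited). The gripper opens to 85 mm and grips with 20 to 120 N. Pads are 22 mm wide; open, the fingers measure 114 mm over their backs; the gripper's body (76 mm by 85 mm) begins 54 mm behind the grasp point. The pads swing forward as they close: fully open they stand 13 mm farther back than shut.
Start: joints at [1.176, 0.241, 0.005, 1.335, 0, 1.571], TCP at [0.192, 0.462, 0.231] pointing down, gripper open.
Joint ranges: [-2.72, 2.72], [-1.05, 1.87], [-1.09, 1.28], [-1.99, 2.15], [-1.42, 1.44], [-3.14, 3.14]. Speed limits (rad/s): [2.79, 2.79, 3.14, 3.14, 3.14, 3.14].

### API

Orientations are given as a unit quaternion [x, y, z, w].
In Python, from workcell import bot gives the robot as it stands.
- The arm moves only by the tool apply_moves, never from a script. Its argument "targets" is one flat list of numbers, 7 for each row, row after row: the shift along the tool's x, y, z in units of 25 cm (1.0 is 25 cm), then the turn, a rotation vector about the tool's x, y, z in units of 0.5 rad (1.0 is 0.5 rad), then the opening, from 0 (shut) to 1 (fully open). In form: [tx, ty, tz, wx, wy, wz, claw, tx, ty, tz, wx, wy, wz, claw, ...]. A call has 1 to 12 rows; each row is the pose to reach, as a shift and turn from the pose commanded when the call began, along the tool's axes at that moment; what a row does not reach only later rows make up. A row lasts 1/12 s, in which the tool goes at most 41.7 mm and 7.16 degrees, less where a joint would pass 70% of its speed; a pose out of reach is approached as far as the arm can. A call with a number of a shift or a turn outside -1 to 1 is refused whole. A call with a gripper value outside its range is refused whole. The fingers move at their own pace and stop on an object; the grip force is fixed at half the most. Time passes only in rows, so rows that repeat a pose let the fingers close. It gives the time, the measured TCP pose, the force and the opening at its end, in the units of the state.
- bot.get_obs(): the state, without advancing time (a new reading comes with each control period).
- bot.camera(name): name is "scene" or "top" or "wrist"; returns (picture, depth): 480x640x3 uint8, red, green, blue; 480x640 float32, m along the optical axis (not along the pixel's ray), 0 where there is no reading.
- bot.camera_params(name): a dict with "fx", "fy", "cx", "cy" (pixels), "T" (4x4, takes a point from camera to world coordinates); the wrist camera has in their place "tool_from_camera" (4x4, takes a point from camera to tool coordinates, whose origin is the TCP and whose axes are the tool frame's). Camera axes: x right, y up, looking along -z (the intrinsics and any distortion apply to the point x, -y, -z); pixel columns grow to the right and rows downward; lengths in m; the calibration is good to about 2 mm. A picture is of the moment at which its call begins: read the wrist's pose just before it. camera_params takes no time and is no camera call.
- bot.job_done(): hands the job in, once; it reports no verdict.
The state is a dict: "clock": time; "joint_pos": joint angles; "joint_vel": joint speeds; "tau": joint torques, N m; "eef_pos": TCP position; "tool_rot": TCP orientation; "ft_force": force on the tool from outside, world axes, zero at the start; "ft_torque": the same for the moment, N m; "grip_width": finger opening in m.
Only numpy, scipy, OpenCV 4.12 (cv2) and the standard library are available. Lean on these libraries where they do the work, as an engineer would, in place of code of your own. Each camera call takes 0.05 s, during which the arm holds its last target.

## Working session

There is one attempt and no reset: what is moved stays moved. The work goes in short steps, Python scripts to look and compute and a tool call to move; the robot and the scene stay as the last step left them, time stands still between calls to the robot, and variables do not carry over. Pictures are saved under pics/ and viewed, and the job is handed in when it is done.

Besides the shell and the picture viewer there is one more tool, called after "Call:" in YAML: its name, and indented under it one key for each argument. apply_moves: Moves the arm, as the interface text tells. Its arguments: {"type":"object","properties":{"targets":{"type":"array"}},"required":["targets"]}

```bash
mkdir -p pics; ls
python3 - <<'E'
from workcell import bot
import cv2, numpy as np
o=bot.get_obs()
for k in o: print(k,np.round(o[k],4))
for n in ("scene","top"):
    p,d=bot.camera(n)
    cv2.imwrite(f"pics/{n}0.png",p[:,:,::-1]); np.save(f"pics/{n}0.npy",d)
    print(n,bot.camera_params(n))
print(bot.camera_params("wrist"))
E
```

```text
pics
clock 0.0
joint_pos [ 1.176   0.2414  0.0037  1.3352 -0.      1.5708]
joint_vel [ 0.0003 -0.0011  0.0002 -0.0008  0.0017  0.0013]
tau [ 7.00000e-04 -3.72320e+01  2.52406e+01  1.70000e-02  1.00000e-04
 -0.00000e+00]
eef_pos [0.1921 0.4609 0.2304]
tool_rot [-0.3927  0.589   0.3918  0.5877]
ft_force [-0.7587 -0.0486  0.1347]
ft_torque [-0.0238  0.0111 -0.0136]
grip_width 0.0855
scene {'fx': 541.3449981904953, 'fy': 541.3449981904953, 'cx': 315.72422629567376, 'cy': 237.41492447169526, 'T': array([[ 0.85343508,  0.41603287, -0.31395099,  0.19477879],
       [-0.52115674,  0.68886107, -0.50385124, -0.58042679],
       [ 0.00664994,  0.593622  ,  0.80471654,  1.01139064],
       [ 0.        ,  0.        ,  0.        ,  1.        ]])}
top {'fx': 553.6233927484169, 'fy': 553.6233927484169, 'cx': 316.9911530748437, 'cy': 237.30542430544747, 'T': array([[-0.00882318,  0.99145572, -0.13014495,  0.42579611],
       [-0.99985099, -0.01067836, -0.01356373,  0.01427275],
       [-0.01483757,  0.13000588,  0.9914022 ,  1.26979988],
       [ 0.        ,  0.        ,  0.        ,  1.        ]])}
{'fx': 383.75541297981715, 'fy': 383.75541297981715, 'cx': 318.1472090796249, 'cy': 240.15048171368736, 'tool_from_camera': array([[ 1.58080904e-04,  2.92313506e-01, -9.56322534e-01,
        -1.42834614e-01],
       [-2.67310991e-04,  9.56322524e-01,  2.92313459e-01,
         7.45994958e-02],
       [ 9.99999952e-01,  2.09426348e-04,  2.29314942e-04,
        -2.26752982e-04],
       [ 0.00000000e+00,  0.00000000e+00,  0.00000000e+00,
         1.00000000e+00]])}
```

View pics/scene0.png

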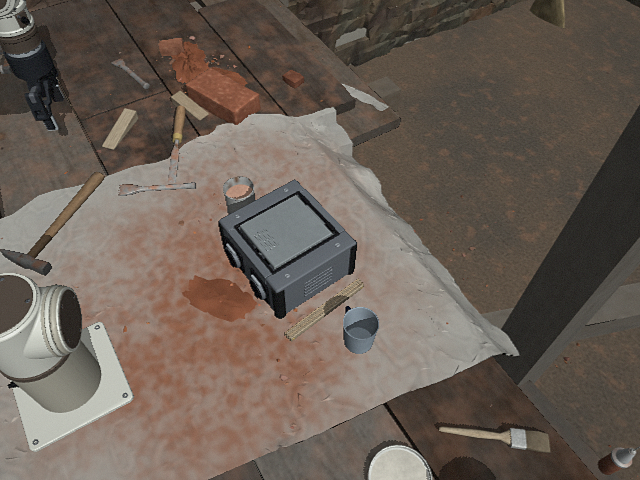

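View pics/top0.png

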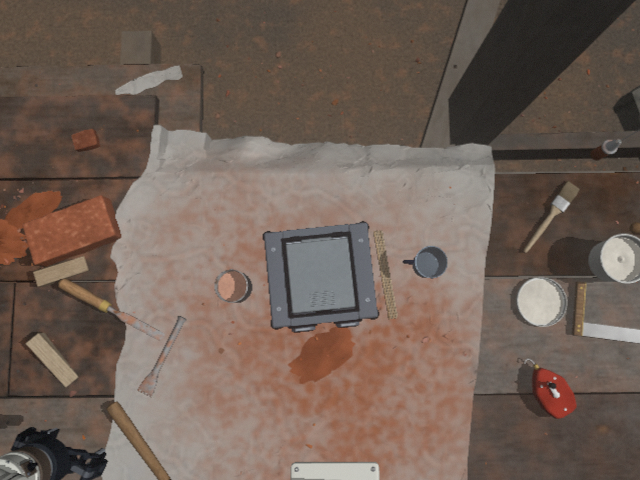

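The scene and top views show the box with its flap closed. Its centre is near top pixel (320,275), the sockets are at the bottom edge (302–350,325) and the ribs near (322,298). The tin is at (233,286), the rule at (386,275) and the mug at (430,262).

```bash
cat > h.py <<'E'
import numpy as np, cv2
def cloud(d,P,T):
    v,u=np.mgrid[0:480,0:640]
    X=np.stack([(u-P['cx'])/P['fx']*d,-(v-P['cy'])/P['fy']*d,-d],-1)
    W=X@T[:3,:3].T+T[:3,3]
    W[d<=0]=np.nan
    return W
E
python3 - <<'E'
from workcell import bot
import numpy as np, cv2
from h import *
P=bot.camera_params("top"); W=cloud(np.load("pics/top0.npy"),P,P['T'])
Ps=bot.camera_params("scene"); S=cloud(np.load("pics/scene0.npy"),Ps,Ps['T'])
for nm,C,roi in(("top",W,(slice(200,345),slice(250,372))),("scene",S,(slice(170,325),slice(210,360)))):
    A=C[roi].reshape(-1,3); A=A[~np.isnan(A[:,0])]
    B=A[(A[:,2]>0.108)&(A[:,2]<0.14)]
    r=cv2.minAreaRect((B[:,:2]*1000).astype(np.float32)); print(nm,len(B),r)
    print(cv2.boxPoints(r))
    h,e=np.histogram(B[:,2],bins=16,range=(0.108,0.14)); print(h)
for p in ((322,298),(320,260),(300,240),(272,245),(372,300),(233,286),(430,262),(386,275),(230,330)):
    print(p,np.round(W[p[1],p[0]],4))
p=cv2.imread("pics/top0.png")[200:350,220:460]; cv2.imwrite("pics/topz.png",cv2.resize(p,None,fx=3.3,fy=3.3,interpolation=cv2.INTER_CUBIC))
E
```

```text
top 9729 ((499.7650146484375, 25.885269165039062), (206.78756713867188, 225.96009826660156), 5.42315673828125)
[[386.15622  128.58778 ]
 [407.51187  -96.360886]
 [613.3738   -76.817245]
 [592.0182   148.13142 ]]
[  23   29   70  262  885 1635 1532 1051 1238 1527 1032  382   58    5
    0    0]
scene 8388 ((499.1677551269531, 24.4937744140625), (206.3230743408203, 225.27700805664062), 5.094308376312256)
[[386.41196  127.527084]
 [406.4155   -96.860054]
 [611.9236   -78.539536]
 [591.92004  145.8476  ]]
[  83  104  166  345 1242 1770  933  588 1309 1418  384   44    2    0
    0    0]
(322, 298) [0.4501 0.0207 0.1252]
(320, 260) [0.5285 0.0241 0.1252]
(300, 240) [0.5738 0.0665 0.1011]
(272, 245) [0.5615 0.1243 0.1203]
(372, 300) [ 0.4451 -0.0821  0.1222]
(233, 286) [0.4795 0.2158 0.0564]
(430, 262) [ 5.325e-01 -2.269e-01  5.000e-04]
(386, 275) [ 0.5031 -0.1243  0.0114]
(230, 330) [0.3825 0.2307 0.0014]
```

View pics/topz.png

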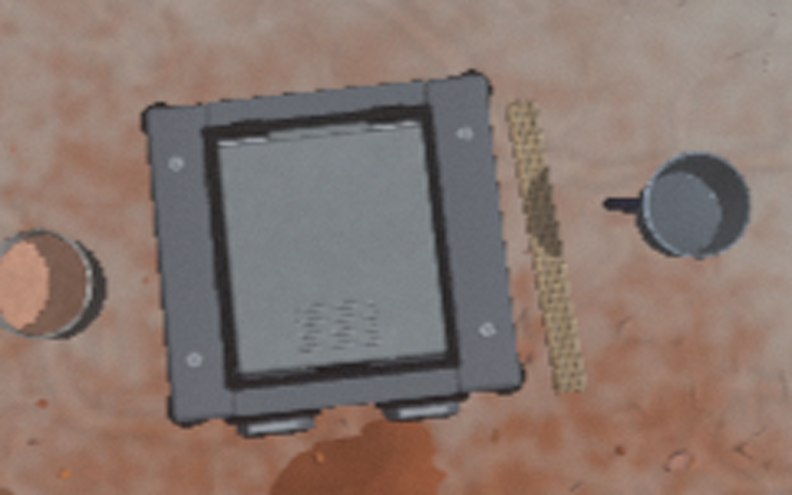

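```bash
cat >> h.py <<'E'
from scipy.spatial.transform import Rotation as Rn
C=np.array([0.4993,0.0252]); YAW=np.radians(5.25)
def bw(x,y,z):
    c,s=np.cos(YAW),np.sin(YAW); return np.array([C[0]+c*x-s*y,C[1]+s*x+c*y,z])
def wb(p):
    c,s=np.cos(YAW),np.sin(YAW); d=np.array(p[:2])-C; return np.array([c*d[0]+s*d[1],-s*d[0]+c*d[1],p[2]])
def rel(o,target,yd=-1):
    "target world pos; tool x down, tool y along yd*box x"
    R=Rn.from_quat(o['tool_rot'])
    bx=np.array([np.cos(YAW),np.sin(YAW),0]); x=np.array([0,0,-1.]); y=yd*bx; z=np.cross(x,y)
    Rt=Rn.from_matrix(np.c_[x,y,z])
    t=R.inv().apply(np.array(target)-o['eef_pos'])/0.25
    w=(R.inv()*Rt).as_rotvec()/0.5
    return t,w
def show(o):
    print("clk",round(float(o['clock']),2),"eef",np.round(o['eef_pos'],4),"box",np.round(wb(o['eef_pos']),4),"F",np.round(o['ft_force'],2),"gw",round(float(o['grip_width']),4))
E
python3 - <<'E'
from workcell import bot
from h import *
o=bot.get_obs(); show(o)
print(np.round(Rn.from_quat(o['tool_rot']).as_matrix(),3))
tp=bw(-0.05,0,0.16); print(tp)
for yd in(1,-1): print(yd,rel(o,tp,yd))
E
```

```text
clk 0.1 eef [0.1921 0.461  0.2305] box [-0.266   0.4621  0.2305] F [-0.29 -0.04 -0.7 ] gw 0.0855
[[-0.001 -0.923  0.385]
 [-0.002  0.385  0.923]
 [-1.    -0.    -0.002]]
[0.44950975 0.02062492 0.16      ]
1 (array([ 0.284316  , -1.62796659, -1.22955104]), array([ 5.31039864e+00, -1.22478200e-03,  4.97806977e-03]))
-1 (array([ 0.284316  , -1.62796659, -1.22955104]), array([-9.72784344e-01, -3.67545858e-03, -9.04293378e-04]))
```

Call:
apply_moves:
  targets: [0,-0.13,-0.1,-0.08,0,0,0,0,-0.26,-0.2,-0.16,0,0,0,0,-0.4,-0.3,-0.25,0,0,0,0,-0.53,-0.4,-0.33,0,0,0,0,-0.66,-0.5,-0.4,0,0,0,0,-0.8,-0.6,-0.5,0,0,0,0,-0.8,-0.6,-0.5,0,0,0,0,-0.8,-0.6,-0.5,0,0,0,0,-0.8,-0.6,-0.5,0,0,0]

```text
clock: 0.85
eef_pos: [0.3192, 0.2461, 0.2312]
tool_rot: [-0.462, 0.535, 0.462, 0.535]
ft_force: [0.4, 0.0, 0.8]
grip_width: 0.0001
```

Run:
```python
from workcell import bot
from h import *
o=bot.get_obs(); show(o); print(np.round(o['joint_pos'],3))
tp=bw(-0.05,0,0.16); 
for yd in(1,-1): print(yd,rel(o,tp,yd))
```

```text
clk 0.85 eef [0.3192 0.2461 0.2312] box [-0.1591  0.2364  0.2312] F [0.42 0.02 0.82] gw 0.0001
[ 6.560e-01  4.900e-02 -2.230e-01  1.299e+00  1.000e-03  8.030e-01]
1 (array([ 0.28411771, -0.64749645, -0.81610523]), array([ 5.80687260e+00, -1.63803073e-03, -8.54258374e-04]))
-1 (array([ 0.28411771, -0.64749645, -0.81610523]), array([-0.47631242,  0.00058566, -0.001123  ]))
```

Call:
apply_moves:
  targets: [0,-0.11,-0.135,-0.08,0,0,0,0,-0.22,-0.27,-0.16,0,0,0,0.05,-0.33,-0.41,-0.24,0,0,0,0.1,-0.44,-0.55,-0.32,0,0,0,0.15,-0.55,-0.68,-0.4,0,0,0,0.2,-0.645,-0.815,-0.475,0,0,0,0.28,-0.645,-0.815,-0.475,0,0,0,0.28,-0.645,-0.815,-0.475,0,0,0,0.28,-0.645,-0.815,-0.475,0,0,0,0.28,-0.645,-0.815,-0.475,0,0,0]

```text
clock: 1.68
eef_pos: [0.4492, 0.0231, 0.1614]
tool_rot: [-0.523, 0.476, 0.524, 0.476]
ft_force: [0.5, -1.0, 0.6]
grip_width: -0.0002
```

Run:
```python
from workcell import bot
from h import *
o=bot.get_obs(); show(o); print(np.round(o['joint_pos'],3))
print(rel(o,bw(-0.05,0,0.128)))
for n in("wrist","scene"):
    p,d=bot.camera(n); cv2.imwrite(f"pics/{n}1.png",p[:,:,::-1])
```

```text
clk 1.68 eef [0.4492 0.0231 0.1614] box [-0.0501  0.0025  0.1614] F [ 0.53 -1.02  0.62] gw -0.0002
[ 5.100e-02  1.880e-01 -2.500e-01  1.133e+00  1.000e-03 -4.400e-02]
(array([ 0.13376484, -0.00034466, -0.00995348]), array([ 0.00747315,  0.00131264, -0.00151072]))
```

View pics/wrist1.png

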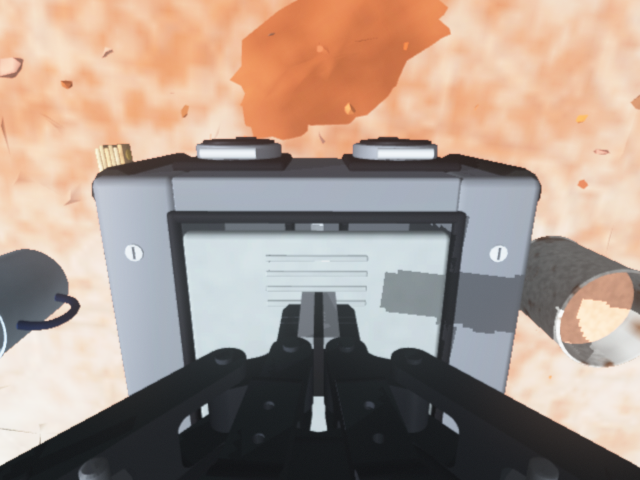

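View pics/scene1.png

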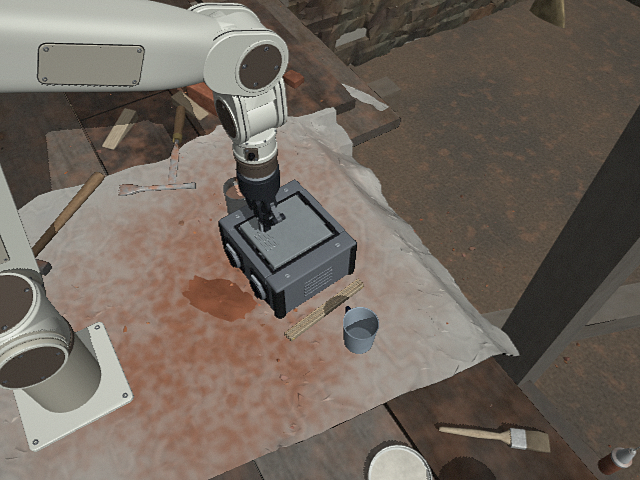

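The wrist view shows the ribs at pixels (265–367, 258–303), with the fingertip just below them at (318,295). I'll check where the press point falls in that picture.

Run:
```python
from workcell import bot
from h import *
o=bot.get_obs(); P=bot.camera_params("wrist"); T=P['tool_from_camera']
for dx in (0,0.0334):
    q=T[:3,:3].T@(np.array([dx,0,0])-T[:3,3]); print(dx,P['cx']+P['fx']*q[0]/-q[2],P['cy']-P['fy']*q[1]/-q[2])
```

```text
0 318.6009865033385 312.0709715450705
0.0334 318.5502847780104 280.330140916249
```

Call:
apply_moves:
  targets: [0.03,0,-0.01,0,0,0,0,0.06,0,-0.01,0,0,0,0,0.09,0,-0.01,0,0,0,0,0.11,0,-0.01,0,0,0,0,0.12,0,-0.01,0,0,0,0,0.12,0,-0.01,0,0,0,0]

```text
clock: 2.28
eef_pos: [0.4489, 0.0188, 0.1303]
tool_rot: [-0.522, 0.477, 0.523, 0.476]
ft_force: [0.1, -0.2, -0.4]
grip_width: -0.0
```

The press point projects to row 280, on the ribs' middle. Now I'll press in small steps.

Call:
apply_moves:
  targets: [0.008,0,0,0,0,0,0,0.016,0,0,0,0,0,0,0.022,0,0,0,0,0,0,0.028,0,0,0,0,0,0,0.032,0,0,0,0,0,0,0.032,0,0,0,0,0,0]

```text
clock: 2.78
eef_pos: [0.4494, 0.0187, 0.1232]
tool_rot: [-0.523, 0.476, 0.523, 0.476]
ft_force: [-2.4, 0.6, 2.6]
grip_width: -0.0001
```

Call:
apply_moves:
  targets: [0.006,0,0,0,0,0,0,0.01,0,0,0,0,0,0,0.014,0,0,0,0,0,0,0.014,0,0,0,0,0,0]

```text
clock: 3.12
eef_pos: [0.4496, 0.0187, 0.1215]
tool_rot: [0.523, -0.476, -0.522, -0.477]
ft_force: [-6.4, -1.0, 15.9]
grip_width: -0.0002
```

It's at the stop with 16 N. Now I'll lift off and retreat up and toward the sockets.

Call:
apply_moves:
  targets: [-0.14,0,0,0,0,0,0,-0.28,0.04,0,0,0,0,0,-0.4,0.12,0,0,0,0,0,-0.5,0.24,0,0,0,0,0,-0.55,0.36,0,0,0,0,0,-0.55,0.48,0,0,0,0,0,-0.55,0.5,0,0,0,0,0,-0.55,0.5,0,0,0,0,0,-0.55,0.5,0,0,0,0,0,-0.55,0.5,0,0,0,0,0,-0.55,0.5,0,0,0,0,0,-0.55,0.5,0,0,0,0,0]

```text
clock: 4.12
eef_pos: [0.3259, 0.0073, 0.2569]
tool_rot: [-0.522, 0.477, 0.523, 0.476]
ft_force: [0.7, -0.4, 0.1]
grip_width: 0.0001
```

Call:
apply_moves:
  targets: [0,0,0,0,0,0,0,0,0,0,0,0,0,0,0,0,0,0,0,0,0,0,0,0,0,0,0,0,0,0,0,0,0,0,0,0,0,0,0,0,0,0,0,0,0,0,0,0,0,0,0,0,0,0,0,0,0,0,0,0,0,0,0,0,0,0,0,0,0,0,0,0,0,0,0,0,0,0,0,0,0,0,0,0]

```text
clock: 5.12
eef_pos: [0.3252, 0.0072, 0.2573]
tool_rot: [0.523, -0.476, -0.523, -0.476]
ft_force: [-1.2, 0.1, 0.6]
grip_width: -0.0004
```

Call:
apply_moves:
  targets: [0,0,0,0,0,0,0,0,0,0,0,0,0,0,0,0,0,0,0,0,0,0,0,0,0,0,0,0,0,0,0,0,0,0,0,0,0,0,0,0,0,0,0,0,0,0,0,0,0,0,0,0,0,0,0,0,0,0,0,0,0,0,0,0,0,0,0,0,0,0,0,0,0,0,0,0,0,0,0,0,0,0,0,0]

```text
clock: 6.12
eef_pos: [0.3252, 0.0072, 0.2573]
tool_rot: [0.523, -0.476, -0.523, -0.476]
ft_force: [0.1, -1.5, -0.1]
grip_width: -0.0
```

Run:
```python
from workcell import bot
from h import *
o=bot.get_obs(); show(o)
for n in("wrist","top","scene"):
    p,d=bot.camera(n); cv2.imwrite(f"pics/{n}2.png",p[:,:,::-1]); np.save(f"pics/{n}2.npy",d)
```

```text
clk 6.12 eef [0.3252 0.0072 0.2573] box [-0.1751 -0.002   0.2573] F [ 0.14 -1.52 -0.1 ] gw -0.0
```

View pics/wrist2.png

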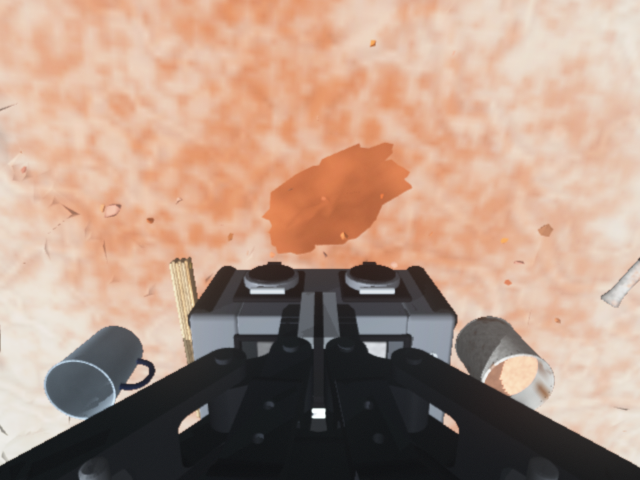

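View pics/top2.png

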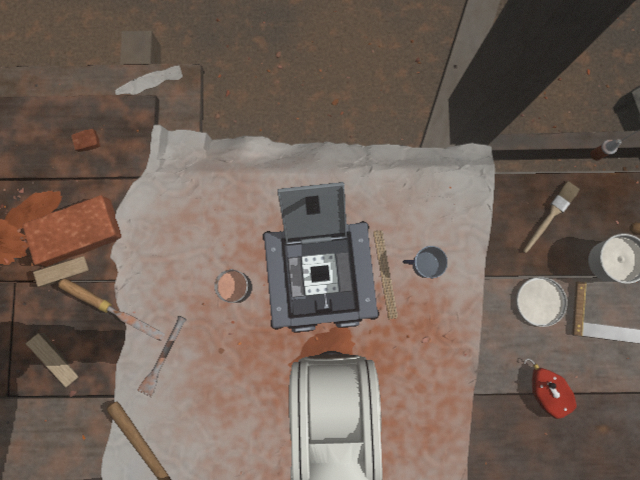

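View pics/scene2.png

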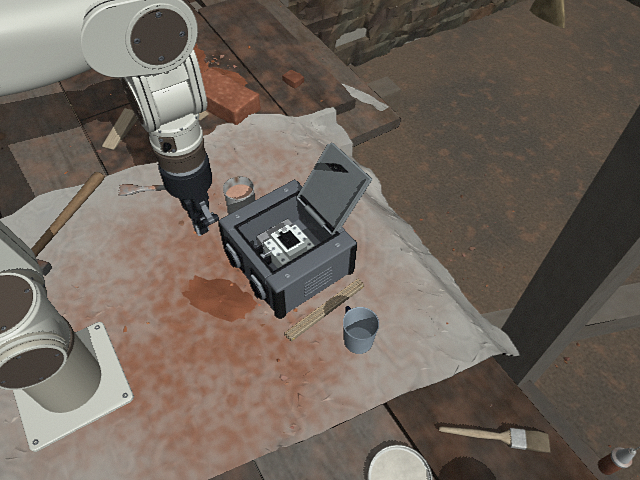

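The flap stands open: scene shows it leaning back at (335,185) and top at (312,210). The black lever is at top pixel (320,273), inside the white switch. Next I'll measure the flap angle, the lever and any box shift.

Run:
```python
from workcell import bot
from h import *
P=bot.camera_params("top"); W=cloud(np.load("pics/top2.npy"),P,P['T'])
Ps=bot.camera_params("scene"); S=cloud(np.load("pics/scene2.npy"),Ps,Ps['T'])
A=W[180:240,275:345].reshape(-1,3)
B=np.array([wb(p) for p in A]); B=B[(B[:,2]>0.15)&(abs(B[:,1])<.065)]
pf=np.polyfit(B[:,2],B[:,0],1); print("lean angle rad",np.pi/2+np.arctan(pf[0]),"top z",B[:,2].max())
for nm,Cc,roi in(("top",W,(slice(220,330),slice(262,380))),("scene",S,(slice(200,320),slice(218,358)))):
    A=Cc[roi].reshape(-1,3); Bx=np.array([wb(p) for p in A])
    L=Bx[(Bx[:,2]>0.093)&(Bx[:,2]<0.116)&(abs(Bx[:,0])<.045)&(abs(Bx[:,1])<.03)]
    print(nm,len(L),np.round(np.median(L,0),4),np.round(L.min(0),4),np.round(L.max(0),4))
B=W[222:332,262:380].reshape(-1,3); B=B[(B[:,2]>.11)&(B[:,2]<.13)]
print(cv2.minAreaRect((B[:,:2]*1000).astype(np.float32)))
for nm,c in(("top",(250,300,280,360)),("scene",(220,265,250,330))):
    p=cv2.imread(f"pics/{nm}2.png")[c[0]:c[1],c[2]:c[3]]; cv2.imwrite(f"pics/{nm}2z.png",cv2.resize(p,None,fx=8,fy=8,interpolation=cv2.INTER_CUBIC))
```

```text
lean angle rad 2.0896212856136596 top z 0.24542218858488907
top 78 [-0.0052  0.0017  0.1046] [-0.0105 -0.0132  0.0934] [0.002  0.0152 0.1106]
scene 56 [-0.0058 -0.0027  0.1038] [-0.0106 -0.0155  0.094 ] [0.0011 0.0159 0.1076]
((499.18646240234375, 25.689804077148438), (205.59022521972656, 225.7147674560547), 5.24899435043335)
```

View pics/top2z.png

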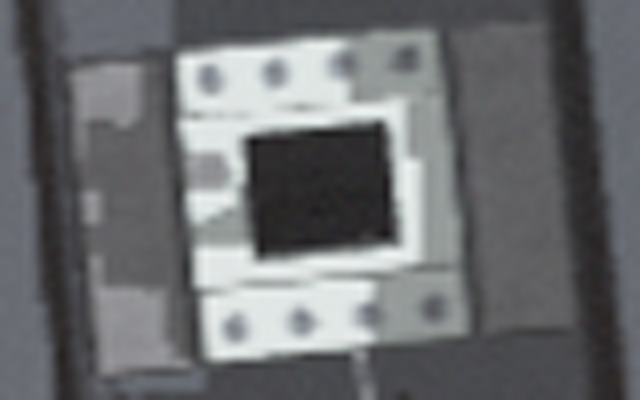

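View pics/scene2z.png

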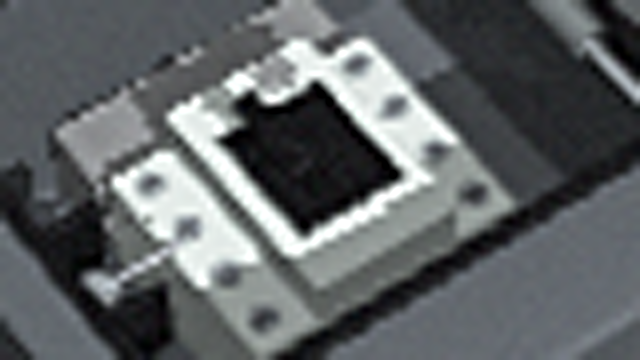

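Call:
apply_moves:
  targets: [0,0,0,0,0,0,0,0,0,0,0,0,0,0,0,0,0,0,0,0,0,0,0,0,0,0,0,0,0,0,0,0,0,0,0,0,0,0,0,0,0,0,0,0,0,0,0,0,0,0,0,0,0,0,0,0,0,0,0,0,0,0,0,0,0,0,0,0,0,0,0,0,0,0,0,0,0,0,0,0,0,0,0,0]

```text
clock: 7.27
eef_pos: [0.3252, 0.0072, 0.2573]
tool_rot: [-0.523, 0.476, 0.523, 0.476]
ft_force: [0.1, -1.1, 0.5]
grip_width: -0.0001
```

```bash
cat >> h.py <<'E'
def flap(W):
    B=W.reshape(-1,3); B=np.array([wb(p) for p in B]); B=B[(B[:,2]>0.13)&(B[:,2]<0.26)&(abs(B[:,1])<.066)&(B[:,0]>.05)&(B[:,0]<.2)]
    best=None; rng=np.random.default_rng(0)
    a=np.linspace(1.2,2.4,241); r=[]
    h=np.array([.072,.114])
    for t in a:
        n=np.array([np.sin(t),np.cos(t)]); d=(B[:,[0,2]]-h)@n
        k=np.histogram(d,bins=20,range=(-.02,.02))[0]; r.append((k[:-1]+k[1:]).max())
    return a[int(np.argmax(r))],len(B),B[:,2].max()
E
python3 - <<'E'
from workcell import bot
from h import *
o=bot.get_obs(); show(o)
for n in("top","scene"):
    P=bot.camera_params(n)
    print(n,"before",flap(cloud(np.load(f"pics/{n}2.npy"),P,P['T'])))
    p,d=bot.camera(n); np.save(f"pics/{n}3.npy",d); print("now",flap(cloud(d,P,P['T'])))
for z in (.16,.1): print(rel(o,bw(-.038,0,z)), bw(-.038,0,z))
E
```

```text
clk 7.27 eef [0.3252 0.0072 0.2573] box [-0.1751 -0.002   0.2573] F [ 0.11 -1.06  0.51] gw -0.0001
top before (np.float64(2.19), 3084, np.float64(0.24542218858488907))
now (np.float64(2.195), 3093, np.float64(0.24420797647160697))
scene before (np.float64(2.205), 3194, np.float64(0.2425346012563141))
now (np.float64(2.205), 3189, np.float64(0.2425390517460262))
(array([ 0.38921866, -0.5482457 ,  0.00736853]), array([ 2.08658316e-03,  3.30136802e-05, -3.18678017e-05])) [0.46145941 0.02172294 0.16      ]
(array([ 0.62921866, -0.54824953,  0.00736456]), array([ 2.08658316e-03,  3.30136802e-05, -3.18678017e-05])) [0.46145941 0.02172294 0.1       ]
```

Flap angle reads about 2.2 rad in both cameras before and after the wait, so it's settled. The box hasn't moved and the lever tip is at box x of about −8 mm. I'll go into the bay in front of the lever.

Call:
apply_moves:
  targets: [0,-0.13,0,0,0,0,0,0,-0.27,0,0,0,0,0,0.06,-0.4,0.007,0,0,0,0,0.16,-0.5,0.007,0,0,0,0,0.26,-0.548,0.007,0,0,0,0,0.36,-0.548,0.007,0,0,0,0,0.39,-0.548,0.007,0,0,0,0,0.39,-0.548,0.007,0,0,0,0]

```text
clock: 8.03
eef_pos: [0.4593, 0.0215, 0.1574]
tool_rot: [-0.521, 0.478, 0.524, 0.475]
ft_force: [-0.2, -0.6, -0.6]
grip_width: 0.0006
```

Run:
```python
from workcell import bot
from h import *
o=bot.get_obs(); show(o); print(rel(o,bw(-.038,0,.101)))
p,d=bot.camera("wrist"); cv2.imwrite("pics/wrist4.png",p[:,:,::-1])
```

```text
clk 8.03 eef [0.4593 0.0215 0.1574] box [-0.0402  0.      0.1574] F [-0.22 -0.57 -0.61] gw 0.0006
(array([ 2.25645768e-01, -1.02719475e-02, -1.62236159e-04]), array([ 0.00223128,  0.00059721, -0.01261867]))
```

View pics/wrist4.png

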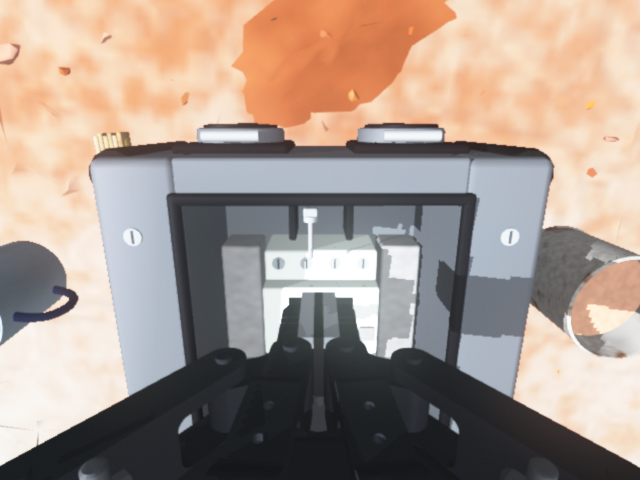

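The wrist view shows the fingertip at (318,295), over the switch's front part and centred in the bay. The lever is hidden behind the finger. I'll descend.

Call:
apply_moves:
  targets: [0.06,0,0,0,0,0,0,0.12,0,0,0,0,0,0,0.17,0,0,0,0,0,0,0.2,0,0,0,0,0,0,0.22,0,0,0,0,0,0,0.22,0,0,0,0,0,0,0.22,0,0,0,0,0,0]

```text
clock: 8.67
eef_pos: [0.462, 0.0216, 0.1058]
tool_rot: [0.523, -0.476, -0.522, -0.477]
ft_force: [0.5, -0.2, 0.8]
grip_width: 0.0
```

Run:
```python
from workcell import bot
from h import *
o=bot.get_obs(); show(o)
for x in(-.024,-.008,-.004): print(x,rel(o,bw(x,0,.101))[0])
```

```text
clk 8.67 eef [0.462  0.0216 0.1058] box [-3.750e-02 -1.000e-04  1.058e-01] F [ 0.45 -0.24  0.76] gw 0.0
-0.024 [ 0.019285   -0.05385036  0.00046497]
-0.008 [ 0.01938589 -0.11785025  0.00039758]
-0.004 [ 0.01941112 -0.13385022  0.00038073]
```

Call:
apply_moves:
  targets: [0.018,0,0,0,0,0,0,0.018,-0.02,0,0,0,0,0,0.018,-0.035,0,0,0,0,0,0.018,-0.045,0,0,0,0,0,0.018,-0.055,0,0,0,0,0,0.018,-0.065,0,0,0,0,0,0.018,-0.065,0,0,0,0,0]

```text
clock: 9.25
eef_pos: [0.4772, 0.0231, 0.1002]
tool_rot: [-0.522, 0.477, 0.523, 0.476]
ft_force: [-1.6, -0.2, 1.9]
grip_width: 0.0001
```

Call:
apply_moves:
  targets: [0,-0.01,0,0,0,0,0,0,-0.02,0,0,0,0,0,0,-0.03,0,0,0,0,0,0,-0.04,0,0,0,0,0,0,-0.05,0,0,0,0,0,0,-0.06,0,0,0,0,0,0,-0.06,0,0,0,0,0]

```text
clock: 9.83
eef_pos: [0.494, 0.0246, 0.1005]
tool_rot: [0.523, -0.476, -0.522, -0.477]
ft_force: [-0.2, 0.2, 0.4]
grip_width: 0.0001
```

Run:
```python
from workcell import bot
from h import *
o=bot.get_obs(); show(o)
```

```text
clk 9.83 eef [0.494  0.0246 0.1005] box [-5.400e-03 -1.000e-04  1.005e-01] F [-0.25  0.19  0.4 ] gw 0.0001
```

The force has dropped to zero, so the lever has probably snapped over. I'll back off, rise out and look.

Call:
apply_moves:
  targets: [0,0.04,0,0,0,0,0,0,0.1,0,0,0,0,0,0,0.13,0,0,0,0,0,-0.06,0.13,0,0,0,0,0,-0.16,0.13,0,0,0,0,0,-0.3,0.15,0,0,0,0,0,-0.45,0.25,0,0,0,0,0,-0.55,0.4,0,0,0,0,0,-0.62,0.55,0,0,0,0,0,-0.62,0.65,0,0,0,0,0,-0.62,0.7,0,0,0,0,0,-0.62,0.7,0,0,0,0,0]

```text
clock: 10.83
eef_pos: [0.3162, 0.0082, 0.2562]
tool_rot: [0.523, -0.476, -0.522, -0.477]
ft_force: [0.5, -0.1, -0.2]
grip_width: -0.0001
```

Run:
```python
from workcell import bot
from h import *
o=bot.get_obs(); show(o)
for n,roi,c in(("top",(slice(220,330),slice(262,380)),(250,300,280,360)),("scene",(slice(200,320),slice(218,358)),(220,265,250,330))):
    P=bot.camera_params(n); p,d=bot.camera(n); W=cloud(d,P,P['T']); cv2.imwrite(f"pics/{n}5.png",p[:,:,::-1])
    cv2.imwrite(f"pics/{n}5z.png",cv2.resize(p[c[0]:c[1],c[2]:c[3],::-1],None,fx=8,fy=8,interpolation=cv2.INTER_CUBIC))
    print(n,"flap",flap(W))
    Bx=np.array([wb(q) for q in W[roi].reshape(-1,3)])
    L=Bx[(Bx[:,2]>0.095)&(Bx[:,2]<0.116)&(abs(Bx[:,0])<.045)&(abs(Bx[:,1])<.03)]
    print(len(L),np.round(np.median(L,0),4),np.round(L.min(0),4),np.round(L.max(0),4))
    B=W[roi].reshape(-1,3); B=B[(B[:,2]>.11)&(B[:,2]<.13)]
    print(cv2.minAreaRect((B[:,:2]*1000).astype(np.float32)))
```

```text
clk 10.83 eef [0.3162 0.0082 0.2562] box [-1.838e-01 -2.000e-04  2.562e-01] F [ 0.46 -0.06 -0.16] gw -0.0001
top flap (np.float64(2.195), 3096, np.float64(0.24636665660423307))
79 [0.013  0.0021 0.1042] [ 0.0058 -0.013   0.0955] [0.0195 0.0155 0.1107]
((499.380615234375, 25.771324157714844), (206.13548278808594, 225.2181854248047), 5.420916557312012)
scene flap (np.float64(2.21), 3189, np.float64(0.24313987887981858))
79 [ 0.0126 -0.0006  0.1026] [ 0.0069 -0.0166  0.095 ] [0.0208 0.0142 0.1091]
((498.00897216796875, 24.34534454345703), (204.2709503173828, 225.36651611328125), 5.982738018035889)
```

View pics/scene5.png

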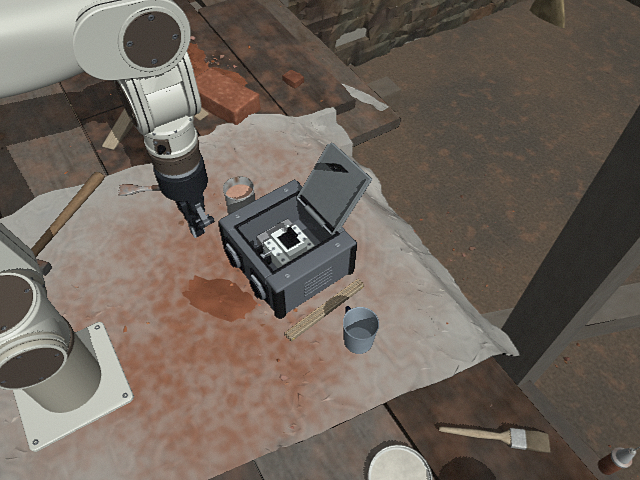

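View pics/scene5z.png

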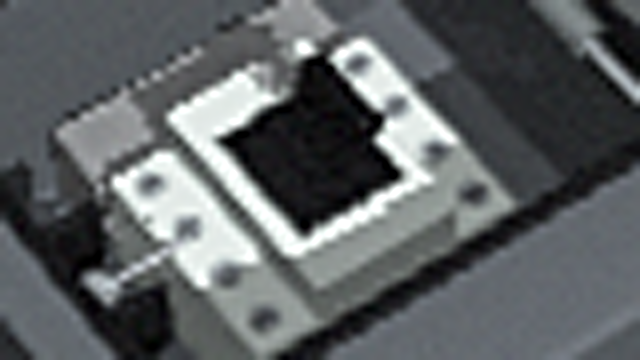

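View pics/top5z.png

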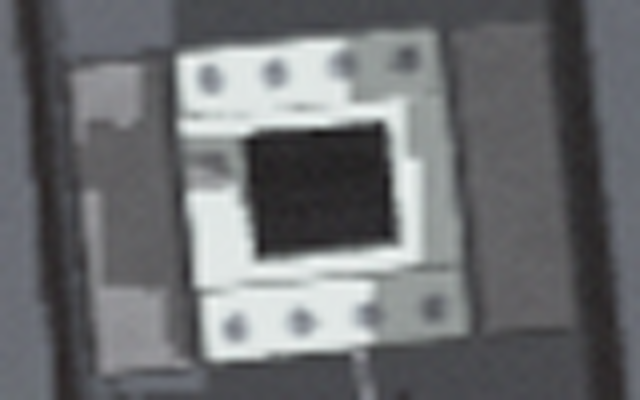

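The lever now leans to the hinge side. Its points lie at box x of +6 to +20 mm, mirroring the OFF reading about the pivot. The flap is at 2.2 rad and the box hasn't moved. Handing in.

Run:
```python
from workcell import bot
from h import *
show(bot.get_obs()); print(bot.job_done())
```

```text
clk 10.93 eef [0.3189 0.0083 0.2558] box [-0.1812 -0.0003  0.2558] F [ 1.15 -0.81  0.22] gw 0.0001
the job is handed in; nothing more can be done
None
```

The switch is ON, the flap is standing open and the arm is clear of everything. I handed the job in at 10.9 s.

- **Flap:** I pressed the ribs with the closed fingers down to the stop (about 16 N) and retreated up and toward the sockets. The flap swung open. About 4 s after release both cameras put it at about 2.2 rad, the same as a second earlier.
- **Lever:** I pushed it toward the hinge side until the contact force vanished, then backed out over the socket side.
- **Last checks:**
  - **Lever position:** it leans to the hinge side, with its points at box x of +6 to +20 mm. They were at −10 to +2 mm when it was OFF.
  - **Flap angle:** 2.195 rad (top camera) and 2.21 rad (scene camera).
  - **Box:** within about 1 mm of its first fix in position.
  - **Mug, tin and rule:** they look unmoved in the pictures; I did not measure them again.

Two readings did not fully agree. A first straight-line fit gave a flap angle of 2.09 rad, probably because it included points on the catch tongue; a fit through the hinge line gave 2.2. The scene camera's last box-yaw fit read 6.0° against 5.1° at the start, which I take as noise, since the top camera stayed at 5.4°.

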